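# Snap the retaining clip onto the stirrer spindle

## Robot

A 7-joint arm with a two-finger parallel gripper is mounted at the origin on the work surface. World frame = base frame: x ahead of the robot, y to its left, z up, the work surface at z = 0. Lengths are in m, angles in rad, forces in N, time in s.
With the tool pointing down it reaches from about 0.425 to 0.925 m from the base axis. Payload 6.8 kg.
Tool frame: the origin (TCP) lies between the finger pads; the fingertips stand 14 mm ahead of it and the grasp point (between the pads) lies 5 mm behind it; z points along the fingers, y is the line along which they close (so a half turn about z gives the same grasp; the last joint's range is limited). The gripper opens to 85 mm and grips with 20 to 120 N. Pads are 22 mm wide; open, the fingers measure 114 mm over their backs; the gripper's body (76 mm by 85 mm) begins 54 mm behind the grasp point. The pads swing forward as they close: fully open they stand 13 mm farther back than shut.
Start: joints at [-1.29, 0.477, 0.022, 1.555, -0.011, 1.109, -0.083], TCP at [0.256, 0.625, 0.245] pointing down, gripper open.
Joint ranges: [-2.96, 2.96], [-0.34, 2.1], [-1.41, 1.46], [0.24, 2.44], [-1.37, 4.51], [0.17, 1.92], [-2.96, 2.96]. Speed limits (rad/s): [2.39, 2.39, 3.14, 3.14, 3.14, 3.14, 3.14].

## Interface

Orientations are given as a rotation vector (axis times angle).
In Python, from bench import r, imaging gives the robot as it stands.
- The arm moves only by the tool apply_moves, never from a script. Its argument "moves" is a list of rows, each a list of 2 entries, a list of its own where there are three numbers: the shift along the tool's x, y, z in cm, then the turn about the tool's z in rad. In form: [[[tx, ty, tz], roll], ...]. A call has 1 to 10 rows; each row is the pose to reach, as a shift and turn from the pose commanded when the call began, along the tool's axes at that moment; what a row does not reach only later rows make up. A row lasts 1/12 s, in which the tool goes at most 41.7 mm and 7.16 degrees, less where a joint would pass 70% of its speed; a pose out of reach is approached as far as the arm can. A call with a gripper value outside its range is refused whole. "claw" is the opening, from 0 (shut) to 1 (fully open), set as the call begins (left out, the last holds). The fingers move at their own pace and stop on an object; "grip_force" is the grip in N (left out, the last holds). Time passes only in rows, so rows that repeat a pose let the fingers close. It gives the time, the measured TCP pose, the force and the opening at its end, in the units of the state.
- r.get_obs(): the state, without advancing time (a new reading comes with each control period).
- imaging.grab_frame(name): name is "scene" or "top" or "wrist"; returns a dict with "frame" (384x512x3 uint8, blue, green, red), "intrinsics" (3x3 intrinsics, pixels), "T" (4x4, takes a point from camera to world coordinates). Camera axes: x right, y up, looking along -z (the intrinsics and any distortion apply to the point x, -y, -z); pixel columns grow to the right and rows downward; lengths in m; the calibration is good to about 2 mm. A picture is of the moment at which its call begins. There is no depth.
- r.hand_in(): hands the job in, once; it reports no verdict.
The state is a dict: "clock": time; "joints": joint angles; "qvel": joint speeds; "tau": joint torques, N m; "tcp_pos": TCP position; "orientation": TCP orientation; "contact_force": force on the tool from outside, world axes, zero at the start; "moment": the same for the moment, N m; "grip_width": finger opening in m.
Only numpy, scipy, OpenCV 4.12 (cv2) and the standard library are available. Lean on these libraries where they do the work, as an engineer would, in place of code of your own. Each camera call takes 0.05 s, during which the arm holds its last target. There are 200 camera calls.

## Task

Pick up the spring retaining clip with the orange tab and push it sideways into the groove of the tinting machine's stirrer spindle, flat on top of the white gear, until it snaps fully home around the spindle. Feel your way and push gently, since hard pushing harms the spindle bearing, then let go of it and leave the bottle, the tin and the screwdriver where they are.

Things in the scene. Friction and masses are not known exactly. Their poses are not given: they have to be found in the camera images.
- drive: Stirrer drive, screwed to the bench: base plate (120 x 180 mm) and dull grey gearbox, together 60 mm high. Origin: on the vertical spindle axis, at bench height; z up; it spans x = -60 to +60, y = -60 to +120 mm. White gear and steel spindle stand on it, a motor on the +y side, so approach the spindle from the -x side. More than 35 N between the clip and the drive (spindle and gear included) damages it.
- gear_nominal (a point): Spindle axis at the NOMINAL height of the white gear's flat top face (diameter 85 mm, 10 mm thick), 84 mm above the bench. Gear and spindle are one piece, do not turn, and their height is set by a thread and not measured: the real face (and groove and head with it) lies anywhere from 10 mm below to 10 mm above this point. Find it by touch or sight; it stays put.
- groove_nominal (a point): Spindle axis at the NOMINAL mid-height of the groove, 87.5 mm above the bench, axes as the drive's; the real height is up to 10 mm off. The groove (steel, diameter 18 mm, 7 mm high) begins directly on the gear's top face; above it is the spindle's head, diameter 26 mm, 20 mm high.
- motor_top (a point): Centre of the top of the black upright motor, at x = +20, y = +82 mm from the spindle axis in the drive's frame: diameter 52 mm, top 123 mm above the bench.
- clip: Retaining clip lying flat on the bench, tab up, about 75 g. A flat steel fork 5 mm thick, 34 mm wide, from x = -42 to +22 mm. Origin: on the bore's axis, at the underside; z up; x points out through the open mouth. The back plate (x = -42 to -9 mm) carries the tab. Home: bore axis on the spindle axis, plate face (x = -9) against the groove, resting on the gear with 2 mm play upwards.
- clip_tab (a point): Centre of the clip's upright orange tab, 31 mm behind the bore, 25 mm above the underside. The tab is 22 mm long in x, 12 mm thick in y (the way to grip it), its top 46 mm above the underside; it stands on the steel plate 5 mm above the underside.
- bore (a point): Point on the clip's bore axis at half its thickness, 2.5 mm above the underside; axes as the clip's. Two spring arms reach forward beside the bore; each has a round nub 8 mm ahead of the bore axis, 11 mm apart at rest, which must spread to pass the 18 mm groove.
- mouth (a point): Middle of the clip's mouth, 22 mm ahead of the bore axis, 25 mm wide, flared. Pushed on along x, it meets the groove about 20 mm before home; resistance grows over the next 10 mm to a peak of 8 to 16 N, falls to almost nothing in the last 9 mm, then rises steeply as the plate meets the spindle: home. The arms pull it in by themselves only over the last 1 to 2 mm.
- bottle: Bystander: white bottle with black cap and blue label, diameter 56 mm, 140 mm high, 350 g. Origin: centre of its underside.
- tin: Bystander: paint sample tin, diameter 72 mm, 80 mm high, 400 g. Origin: centre of its underside.
- driver: Bystander: screwdriver with red handle lying on the bench, 180 mm long, along its x axis.
There are look-alikes about, which are no part of the job. What is meant by the drive is not green, and is the larger of those in its own colour.

How it is judged:
On the way, in this order (a step that is already met when the one before it is completed fails the run):
1. the clip is lifted off the bench (height (world z) of clip above 0.04 m), for 0.1 s.
2. the clip's bore is pushed over the spindle axis at the groove's height (horizontal distance between bore and groove_nominal below 0.0025 m and z of bore in the frame of groove_nominal between -0.0125 and 0.0125 m), for 0.1 s.
At the end, for the whole second after the job is handed in: The clip is snapped home in the groove: its bore axis within 2.5 mm of the spindle axis, at the groove's height (within 12.5 mm of the nominal mid-height, which covers the spindle's unknown setting), level within 0.12 rad, released and at rest (all of step 2 and angle between clip's own z axis and vertical below 0.12 rad and linear speed of clip below 0.01 m/s and contact force between the fingers and clip below 0.1 N); the robot touches nothing.
It fails at once if the clip is pressed against the drive with more than 35 N (contact force between clip and drive above 35 N).
It fails at once if the bottle is moved by more than 30 mm or tipped (distance of bottle from where it was at the start of the episode above 0.03 m or angle between bottle's own z axis and vertical above 0.4 rad).
It fails at once if the tin is moved by more than 30 mm or tipped (distance of tin from where it was at the start of the episode above 0.03 m or angle between tin's own z axis and vertical above 0.4 rad).
It fails at once if the screwdriver is moved by more than 30 mm (distance of driver from where it was at the start of the episode above 0.03 m).
It also fails if it takes over 61 s, if anything falls off the work surface, if the arm or the gripper's body presses on something with over 40 N, if the wrist force passes 120 N, or if a joint passes its speed limit or range.

## Working session

There is one attempt and no reset: what is moved stays moved. The work goes in short steps, Python scripts to look and compute and a tool call to move; the robot and the scene stay as the last step left them, time stands still between calls to the robot, and variables do not carry over. Pictures are saved under pics/ and viewed, on a budget of 10 in all, crops included, one or two more only if the job needs it, and the job is handed in when it is done.

Besides the shell and the picture viewer there is one more tool, called after "Call:" as a command line: name --argument value ..., lists and objects as JSON in quotes. apply_moves: Moves the arm, as the interface text tells. Its arguments: {"type":"object","properties":{"moves":{"type":"array","items":{"type":"array"}},"claw":{"type":"number"},"grip_force":{"type":"number"}},"required":["moves"]}

```bash
mkdir -p pics; cat > h.py <<'E'
import numpy as np, cv2, pickle
from bench import r, imaging
from scipy.spatial.transform import Rotation as R
def grab(n):
    f=imaging.grab_frame(n); pickle.dump({k:np.array(f[k]) for k in("frame","intrinsics","T")},open(f"pics/{n}.pkl","wb")); return f
def load(n): return pickle.load(open(f"pics/{n}.pkl","rb"))
def ray(f,u,v):
    K,T=np.array(f["intrinsics"]),np.array(f["T"])
    p=np.linalg.inv(K)@[u,v,1]; d=T[:3,:3]@[p[0],-p[1],-p[2]]
    return T[:3,3],d/np.linalg.norm(d)
def onz(f,u,v,z):
    o,d=ray(f,u,v); return o+d*(z-o[2])/d[2]
def proj(f,P):
    K,T=np.array(f["intrinsics"]),np.array(f["T"])
    c=T[:3,:3].T@(np.array(P)-T[:3,3]); q=K@[c[0],-c[1],-c[2]]; return q[:2]/q[2]
E
python3 - <<'E'
from h import *
fs=[grab(n) for n in("scene","top")]
for n,f in zip(("scene","top"),fs):
    print(f["intrinsics"].tolist(),np.round(f["T"],3).tolist(),[k for k in f])
    cv2.imwrite(f"pics/{n}0.png",cv2.resize(f["frame"],(800,600),interpolation=cv2.INTER_CUBIC))
o=r.get_obs();print(o)
E
```

```text
[[353.15223439382385, 0.0, 254.88563085425733], [0.0, 353.15223439382385, 197.45166408947856], [0.0, 0.0, 1.0]] [[0.513, -0.465, 0.722, 1.145], [0.859, 0.29, -0.423, -0.377], [-0.013, 0.836, 0.548, 0.639], [0.0, 0.0, 0.0, 1.0]] ['frame', 'intrinsics', 'T']
[[495.9552745566982, 0.0, 256.6558565310416], [0.0, 495.9552745566982, 183.57314848828926], [0.0, 0.0, 1.0]] [[-0.007, 0.996, -0.088, 0.32], [-1.0, -0.007, 0.008, 0.023], [0.007, 0.088, 0.996, 1.577], [0.0, 0.0, 0.0, 1.0]] ['frame', 'intrinsics', 'T']
{'clock': 0.1, 'joints': array([-1.2900804 ,  0.47772254,  0.02233691,  1.55633246, -0.01151431,
        1.10928695, -0.0830824 ]), 'qvel': array([-0.0001313 , -0.0014222 , -0.00130471, -0.0017288 ,  0.00043098,
        0.00078093, -0.00105721]), 'tau': array([ 3.73430594e-03, -5.97765648e+01,  1.61325060e+00, -2.81956619e+01,
        1.27726916e-02,  5.03951189e-03, -2.54055230e-07]), 'tcp_pos': array([0.25569946, 0.62415563, 0.24442787]), 'orientation': array([-6.06813187e-01, -3.08221381e+00,  2.52484599e-03]), 'contact_force': array([ 0.22974233, -0.01508634, -0.00127767]), 'moment': array([-0.00703984,  0.00021072, -0.00135997]), 'grip_width': 0.08542830186186853}
```

View pics/scene0.png

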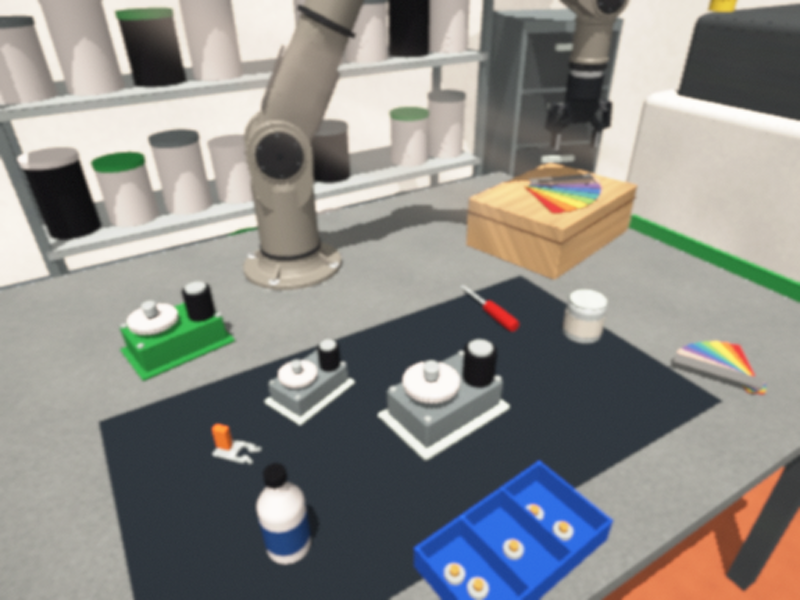

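View pics/top0.png

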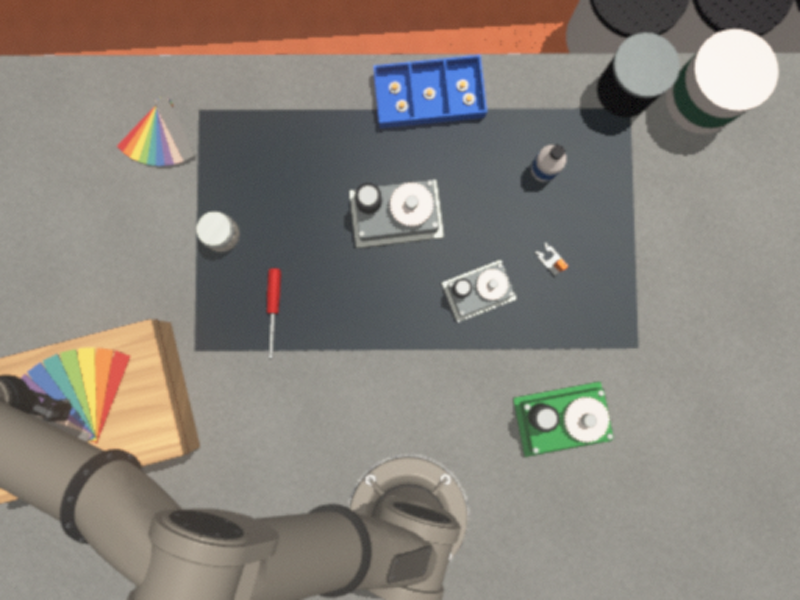

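Scene (800×600 view): the drives are green at (175,340), small grey at (305,375) and large grey at (445,395). The description means the large grey one, at top-view (411,205). There is only one orange-tabbed clip, at scene (222,437) and top (562,265). The other orange things are the fan decks and the tray buttons. Next I check one close crop and measure.

```bash
python3 - <<'E'
from h import *
t=load("top");s=load("scene")
def cents(f,m,mn=8):
    n,_,st,c=cv2.connectedComponentsWithStats(m.astype(np.uint8)); return [(st[i].tolist(),np.round(c[i],1)) for i in range(1,n) if st[i,4]>=mn]
for n,f in(("top",t),("scene",s)):
    h=cv2.cvtColor(f["frame"],cv2.COLOR_BGR2HSV)
    print(n,"orange",cents(f,(abs(h[...,0].astype(int)-11)<6)&(h[...,1]>150)&(h[...,2]>120)))
    g=cents(f,(h[...,1]<40)&(h[...,2]>185),30); print(n,"white",g)
A=cv2.resize(t["frame"][105:165,215:295],(800,600),interpolation=cv2.INTER_CUBIC)
B=cv2.resize(t["frame"][145:185,335:375],(400,400),interpolation=cv2.INTER_CUBIC)
C=cv2.resize(s["frame"][255:305,125:175],(400,400),interpolation=cv2.INTER_CUBIC)
D=cv2.resize(s["frame"][205:295,240:330],(400,400),interpolation=cv2.INTER_CUBIC)
A=cv2.resize(t["frame"][105:165,220:290],(400,343),interpolation=cv2.INTER_CUBIC);A=cv2.copyMakeBorder(A,0,57,0,0,0)
im=np.vstack([np.hstack([A,B]),np.hstack([D,C])]);cv2.imwrite("pics/c1.png",cv2.resize(im,(600,600)))
E
```

```text
top orange [([0, 0, 369, 34, 7327], array([223.2,  14.5])), ([68, 32, 14, 2, 21], array([74.8, 32.5])), ([79, 72, 18, 28, 97], array([86.5, 87.6])), ([356, 167, 6, 6, 25], array([358.3, 169.7])), ([61, 223, 12, 57, 357], array([ 65. , 243.7]))]
top white [([445, 19, 54, 52, 2205], array([471.2,  44.3])), ([250, 115, 34, 37, 693], array([265.9, 130.6])), ([230, 119, 11, 12, 104], array([235. , 124.5])), ([126, 136, 22, 21, 359], array([136.3, 145.9])), ([344, 156, 15, 15, 74], array([351.2, 164.3])), ([283, 167, 43, 25, 408], array([312.1, 179.8])), ([292, 180, 8, 8, 52], array([295.8, 183.4])), ([362, 254, 28, 29, 589], array([375.4, 268. ])), ([344, 262, 12, 12, 113], array([349.5, 267.5])), ([282, 303, 7, 8, 34], array([285.5, 306.1])), ([234, 304, 7, 7, 31], array([236.6, 306.3]))]
scene orange [([338, 120, 31, 16, 92], array([352.9, 128.6])), ([464, 220, 17, 19, 50], array([471.9, 227.6])), ([136, 271, 12, 16, 155], array([141.6, 278.6])), ([388, 301, 124, 83, 4100], array([461.5, 358.8]))]
scene white [([0, 0, 42, 52, 656], array([23.6, 19.7])), ([0, 0, 174, 70, 4020], array([85
[... 840 characters left out ...]
 202.7])), ([205, 216, 9, 8, 55], array([209. , 219.7])), ([300, 218, 15, 9, 106], array([307.2, 221.9])), ([432, 222, 43, 16, 104], array([451.5, 230. ])), ([178, 230, 26, 18, 337], array([190.1, 238.6])), ([257, 231, 38, 27, 733], array([275.8, 243.8])), ([170, 243, 56, 28, 263], array([197.1, 258.5])), ([242, 256, 84, 38, 570], array([282.7, 275.3])), ([137, 283, 28, 13, 147], array([150.3, 288.8])), ([165, 312, 28, 28, 651], array([178.6, 325.2])), ([354, 334, 12, 11, 57], array([359.9, 340. ])), ([323, 346, 11, 11, 60], array([327.9, 352.2])), ([173, 354, 20, 6, 65], array([182.9, 356.9])), ([285, 361, 12, 13, 75], array([290.4, 367.9])), ([300, 370, 12, 14, 78], array([305.5, 377.4]))]
```

View pics/c1.png

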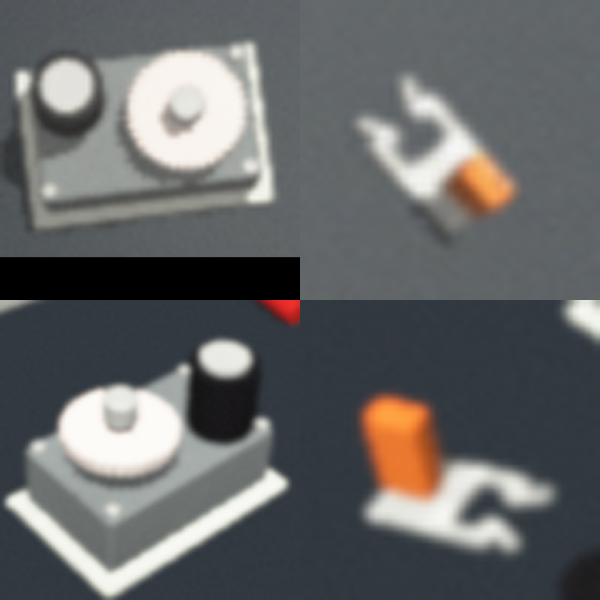

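The crop confirms both choices: the large grey drive with motor and white gear, and the clip with its orange tab. The mouth points up-left in the top view.

```bash
cat >> h.py <<'E'
def tri(fa,ua,fb,ub):
    (o1,d1),(o2,d2)=ray(fa,*ua),ray(fb,*ub)
    s=np.linalg.lstsq(np.c_[d1,-d2],o2-o1,rcond=None)[0]; p,q=o1+d1*s[0],o2+d2*s[1]
    return (p+q)/2,np.linalg.norm(p-q)
def hull(f,box,fn):
    x,y,w,h_=box; I=f["frame"][y:y+h_,x:x+w]; I=cv2.resize(I,None,fx=4,fy=4,interpolation=cv2.INTER_CUBIC)
    m=fn(cv2.cvtColor(I,cv2.COLOR_BGR2HSV).astype(int)).astype(np.uint8)
    n,L,st,_=cv2.connectedComponentsWithStats(m); i=1+np.argmax(st[1:,4])
    c=max(cv2.findContours((L==i).astype(np.uint8),cv2.RETR_EXTERNAL,cv2.CHAIN_APPROX_NONE)[0],key=len)[:,0].astype(np.float32)
    return (c+.5)/4-.5+[x,y]
E
python3 - <<'E'
from h import *
t=load("top");s=load("scene")
W=lambda v:(lambda h:(h[...,1]<45)&(h[...,2]>v))
O=lambda h:(abs(h[...,0]-11)<7)&(h[...,1]>130)&(h[...,2]>90)
el=lambda c:cv2.fitEllipse(cv2.convexHull(c.astype(np.float32)))
gt=el(hull(t,(246,112,40,42),W(180))); gs=el(hull(s,(250,226,50,38),W(200)))
mt=el(hull(t,(226,115,20,22),W(150))); ms=el(hull(s,(296,214,24,20),W(150)))
print(gt,gs,mt,ms)
G=tri(t,gt[0],s,gs[0]);M=tri(t,mt[0],s,ms[0]);print("gear",G,"motor",M)
for z in(.074,.084,.094): print(z,onz(t,*gt[0],z),onz(s,*gs[0],z))
mm=onz(t,*mt[0],.123);print("motor@.123",mm,onz(s,*ms[0],.123))
d=mm-G[0];print("dist",np.linalg.norm(d[:2]),"yaw drive",np.degrees(np.arctan2(d[1],d[0])-np.arctan2(82,20)))
ot=hull(t,(350,160,20,20),O);os_=hull(s,(130,265,24,28),O)
# clip
c=hull(t,(338,150,34,34),lambda h:(h[...,2]>120))
P=np.array([onz(t,*p,.005)[:2] for p in c]);print("steel+tab rect",cv2.minAreaRect(P.astype(np.float32)*1000))
print("orange top rect",cv2.minAreaRect(np.array([onz(t,*p,.046)[:2]*1000 for p in ot],np.float32)))
c2=hull(s,(130,278,40,22),lambda h:(h[...,1]<70)&(h[...,2]>130))
P2=np.array([onz(s,*p,.005)[:2] for p in c2]);print("steel scene rect",cv2.minAreaRect(P2.astype(np.float32)*1000))
np.savez("pics/clip.npz",P=P,P2=P2)
# tab centroid rays
for z in(.025,.046):print(z,onz(t,*ot.mean(0),z),onz(s,*os_.mean(0),z))
E
```

```text
((269.0516662597656, 132.9980926513672), (36.16291427612305, 42.544471740722656), 148.4488525390625) ((275.7387390136719, 243.55047607421875), (25.718914031982422, 36.6826286315918), 89.97366333007812) ((235.108642578125, 124.55270385742188), (12.311192512512207, 12.412737846374512), 24.094486236572266) ((307.1036376953125, 221.97767639160156), (10.626802444458008, 15.432232856750488), 95.90824890136719)
gear (array([ 0.61065777, -0.01939119,  0.0863193 ]), np.float64(0.018636170250122642)) motor (array([0.62411458, 0.07372902, 0.12278186]), np.float64(0.002178783061939931))
0.074 [ 0.60808891 -0.02773896  0.074     ] [ 0.60302239 -0.00284631  0.074     ]
0.084 [ 0.606169   -0.02740201  0.084     ] [ 0.61261332 -0.00946713  0.084     ]
0.094 [ 0.60424909 -0.02706506  0.094     ] [ 0.62220425 -0.01608796  0.094     ]
motor@.123 [0.6247113  0.07461599 0.123     ] [0.62388682 0.07251105 0.123     ]
dist 0.09505182758872127 yaw drive 5.20454014232745
steel+tab rect ((514.7925415039062, -296.0726318359375), (71.84121704101562, 41.363739013671875), 40.116302490234375)
orange top rect ((496.022216796875, -306.2916259765625), (21.322734832763672, 16.168001174926758), 43.92479705810547)
steel scene rect ((515.106201171875, -296.21099853515625), (67.29171752929688, 39.680442810058594), 41.868309020996094)
0.025 [ 0.49900532 -0.3110492   0.025     ] [ 0.49474969 -0.30971738  0.025     ]
0.046 [ 0.49657696 -0.30653015  0.046     ] [ 0.51698716 -0.31201191  0.046     ]
```

```bash
cat >> h.py <<'E'
def go(p,yaw_y=None):
    """shift (cm, tool axes) and roll to get TCP to p with tool y along world angle yaw_y (deg, mod 180)"""
    o=r.get_obs(); Q=R.from_rotvec(o["orientation"]).as_matrix(); s=Q.T@(np.array(p)-o["tcp_pos"])*100
    y=Q[:,1]; cur=np.degrees(np.arctan2(y[1],y[0])); roll=0
    if yaw_y is not None:
        dy=(yaw_y-cur+90)%180-90; roll=-np.radians(dy)  # tool z down
    return "shift",np.round(s,2).tolist(),"roll",round(roll,3),"cur tool-y deg",round(cur,2)
E
python3 - <<'E'
from h import *
t=load("top");s=load("scene")
c=hull(t,(246,112,36,40),lambda h:(h[...,1]<45)&(h[...,2]>180))
k=c[np.linalg.norm(c-[263.2,131.4],axis=1)<15.0]; e=cv2.fitEllipse(k.astype(np.float32)); print(len(c),len(k),e)
gs=(275.74,243.55)
for z in(.074,.084,.094): print(z,onz(t,*e[0],z))
G=onz(t,*e[0],.082); mm=np.array([.6245,.0738]); d=mm-G[:2]
print(np.linalg.norm(d)*1e3,"exp 84.4; yaw",np.degrees(np.arctan2(d[1],d[0])-np.arctan2(82,20)))
print(tri(t,e[0],s,gs))
o=r.get_obs();print(R.from_rotvec(o["orientation"]).as_matrix().round(3).tolist())
print(go((.45,.15,.25)),go((.498,-.31,.20),132),go((.5,-.25,.25),132))
E
```

```text
656 255 ((263.2602844238281, 130.1188201904297), (27.26108741760254, 28.33531951904297), 90.02645111083984)
0.074 [ 0.61715265 -0.01003049  0.074     ]
0.084 [ 0.61517243 -0.00981137  0.084     ]
0.094 [ 0.61319222 -0.00959225  0.094     ]
84.13063276673545 exp 84.4; yaw 7.612811501078253
(array([ 0.61455441, -0.01019979,  0.08580027]), np.float64(0.0009994717772269762))
[[-0.925, 0.379, -0.001], [0.379, 0.925, -0.002], [-0.0, -0.002, -1.0]]
('shift', [-35.95, -36.51, -0.49], 'roll', 0, 'cur tool-y deg', np.float64(67.72)) ('shift', [-57.83, -77.25, 4.57], 'roll', np.float64(-1.122), 'cur tool-y deg', np.float64(67.72)) ('shift', [-55.74, -71.63, -0.44], 'roll', np.float64(-1.122), 'cur tool-y deg', np.float64(67.72))
```

Call:
apply_moves --moves '[[[-36, -36.5, -0.5], 1.1], [[-36, -36.5, -0.5], 1.1], [[-36, -36.5, -0.5], 1.1], [[-36, -36.5, -0.5], 1.1], [[-36, -36.5, -0.5], 1.1], [[-36, -36.5, -0.5], 1.1], [[-36, -36.5, -0.5], 1.1], [[-36, -36.5, -0.5], 1.1], [[-36, -36.5, -0.5], 1.1], [[-36, -36.5, -0.5], 1.1]]' --claw 0.6

```text
clock: 0.93
tcp_pos: [0.4142, 0.2372, 0.2493]
orientation: [-2.134, -2.305, 0.0]
contact_force: [2.0, -0.1, -0.3]
grip_width: 0.0512
```

```bash
python3 - <<'E'
from h import *
o=r.get_obs();print(o["tcp_pos"],o["joints"],o["clock"])
print(go((.46,-.22,.24),132), go((.498,-.31,.24),132))
E
```

```text
[0.41424644 0.23715714 0.24927778] [-0.9898772   0.14236475  0.37753647  2.0288624  -0.06329484  0.9813786
 -0.50379785] 0.9333
('shift', [-45.93, 1.06, 0.92], 'roll', np.float64(0.915), 'cur tool-y deg', np.float64(4.4)) ('shift', [-55.2, 4.15, 0.92], 'roll', np.float64(0.915), 'cur tool-y deg', np.float64(4.4))
```

Call:
apply_moves --moves '[[[-46, 1, 0.9], 0.9], [[-46, 1, 0.9], 0.9], [[-46, 1, 0.9], 0.9], [[-46, 1, 0.9], 0.9], [[-46, 1, 0.9], 0.9], [[-46, 1, 0.9], 0.9], [[-46, 1, 0.9], 0.9], [[-55, 4, 0.9], 0.9], [[-55, 4, 0.9], 0.9], [[-55, 4, 0.9], 0.9]]'

```text
clock: 1.77
tcp_pos: [0.4704, -0.1747, 0.2421]
orientation: [-2.921, -1.155, -0.001]
contact_force: [0.9, 0.8, 0.1]
grip_width: 0.0512
```

```bash
python3 - <<'E'
from h import *
o=r.get_obs();print(o["tcp_pos"],o["joints"],o["clock"])
print(go((.498,-.31,.20),132))
E
```

```text
[ 0.47043441 -0.17473031  0.24208557] [-0.43080918  0.23595477  0.78231554  2.00390131 -0.20089243  0.97802876
 -0.36674687] 1.7667
('shift', [-7.25, 11.75, 4.2], 'roll', np.float64(0.02), 'cur tool-y deg', np.float64(-46.84))
```

Call:
apply_moves --moves '[[[-7.2, 11.8, 4.2], 0.0], [[-7.2, 11.8, 4.2], 0.0], [[-7.2, 11.8, 4.2], 0.0], [[-7.2, 11.8, 4.2], 0.0], [[-7.2, 11.8, 4.2], 0.0], [[-7.2, 11.8, 4.2], 0.0]]'

```text
clock: 2.27
tcp_pos: [0.4978, -0.3093, 0.1992]
orientation: [-2.922, -1.151, 0.003]
contact_force: [0.4, 0.7, -0.1]
grip_width: 0.0511
```

```bash
python3 - <<'E'
from h import *
f=grab("wrist");o=r.get_obs();print(o["tcp_pos"],o["joints"],o["clock"])
I=f["frame"].copy();print(np.round(f["T"],3).tolist())
O=lambda h:(abs(h[...,0]-11)<7)&(h[...,1]>130)&(h[...,2]>90)
try:
    c=hull(f,(0,0,512,384),O);rc=cv2.minAreaRect(np.array([onz(f,*p,.046)[:2]*1000 for p in c],np.float32));print("tab@46 rect",rc)
    cv2.polylines(I,[c.astype(int)],True,(255,0,0))
except Exception as e: print(e)
cv2.imwrite("pics/w1.png",I)
E
```

```text
[ 0.49831217 -0.30797221  0.19958515] [-0.10457361  0.46229224  0.7365947   1.85604379 -0.37247947  0.96705415
 -0.02255231] 2.3167
[[0.682, 0.692, 0.238, 0.559], [-0.732, 0.645, 0.22, -0.253], [-0.001, -0.324, 0.946, 0.327], [0.0, 0.0, 0.0, 1.0]]
tab@46 rect ((501.68109130859375, -306.8500061035156), (30.042800903320312, 12.31434154510498), 42.60715866088867)
```

View pics/w1.png

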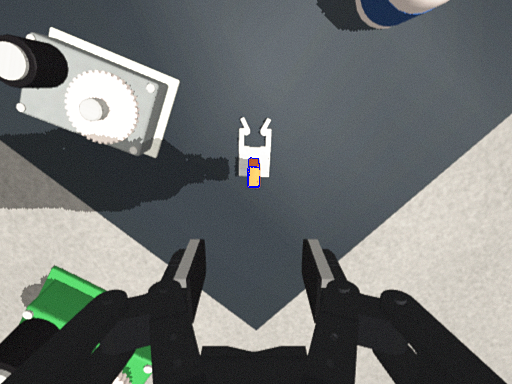

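```bash
python3 - <<'E'
from h import *
f=load("wrist")
c=hull(f,(240,150,30,45),lambda h:(abs(h[...,0]-16)<12)&(h[...,1]>90)&(h[...,2]>200))
print("top face",cv2.minAreaRect(np.array([onz(f,*p,.046)[:2]*1000 for p in c],np.float32)))
c=hull(f,(225,105,60,90),lambda h:(h[...,2]>150)&(h[...,1]<60))
print("steel",cv2.minAreaRect(np.array([onz(f,*p,.005)[:2]*1000 for p in c],np.float32)))
u=cv2.minAreaRect(c.astype(np.float32));print(u)
for y in (.033,.03): print(go((.4985,-.3095,y),132.6))
E
```

```text
top face ((501.8360595703125, -306.8133544921875), (29.839981079101562, 11.983074188232422), 42.62254333496094)
steel ((514.6909790039062, -295.79595947265625), (65.03120422363281, 35.02405548095703), 41.33866500854492)
((254.4625701904297, 146.69805908203125), (32.78868103027344, 59.439735412597656), 1.7899105548858643)
('shift', [-0.08, 0.15, 16.66], 'roll', np.float64(0.009), 'cur tool-y deg', np.float64(-46.9))
('shift', [-0.08, 0.15, 16.96], 'roll', np.float64(0.009), 'cur tool-y deg', np.float64(-46.9))
```

Call:
apply_moves --moves '[[[0, 0.15, 10], 0.01], [[0, 0.15, 10], 0.01], [[0, 0.15, 13], 0.01], [[0, 0.15, 16], 0.01], [[0, 0.15, 17.2], 0.01], [[0, 0.15, 17.2], 0.01], [[0, 0.15, 17.2], 0.01], [[0, 0.15, 17.2], 0.01]]'

```text
clock: 2.98
tcp_pos: [0.5014, -0.31, 0.0305]
orientation: [2.925, 1.14, 0.004]
contact_force: [-0.8, 0.1, 1.8]
grip_width: 0.0514
```

Call:
apply_moves --moves '[[[0, 0, 0], 0], [[0, 0, 0], 0], [[0, 0, 0], 0], [[0, 0, 0], 0], [[0, 0, 0], 0], [[0, 0, 0], 0], [[0, 0, 0], 0], [[0, 0, 0], 0]]' --claw 0 --grip_force 60

```text
clock: 3.65
tcp_pos: [0.5005, -0.3098, 0.0294]
orientation: [2.927, 1.14, 0.003]
contact_force: [-1.1, 1.6, 7.7]
grip_width: 0.011
```

```bash
python3 - <<'E'
from h import *
o=r.get_obs();print(o["tcp_pos"],o["grip_width"],o["contact_force"],o["clock"])
E
```

```text
[ 0.50054008 -0.30980387  0.02940638] 0.011019899661200878 [-1.08408343  1.55448738  7.66646411] 3.65
```

Call:
apply_moves --moves '[[[0, 0, -3], 0], [[0, 0, -6], 0], [[0, 0, -10], 0], [[0, 0, -14], 0], [[0, 0, -18], 0], [[0, 0, -18], 0], [[0, 0, -18], 0], [[0, 0, -18], 0]]'

```text
clock: 4.32
tcp_pos: [0.4995, -0.3089, 0.2077]
orientation: [-2.927, -1.14, -0.0]
contact_force: [0.3, 1.0, -0.5]
grip_width: 0.0109
```

```bash
python3 - <<'E'
from h import *
o=r.get_obs();print(o["tcp_pos"],o["grip_width"],o["contact_force"],o["joints"],o["clock"])
f=grab("wrist");cv2.imwrite("pics/w2.png",f["frame"])
# pre-approach: bore 60 mm before the spindle along drive x (yaw 7.6), tab at 91 mm
y=np.radians(7.6);print(go(np.r_[np.array([.615,-.010])-.1*np.array([np.cos(y),np.sin(y)]),.2],97.6))
E
```

```text
[ 0.49949674 -0.30889334  0.20774335] 0.010898437970709761 [ 0.25118239  1.00699554 -0.54062585] [-0.11551206  0.45756885  0.75329521  1.84637567 -0.37220218  0.98399325
 -0.03075036] 4.3167
('shift', [20.55, -19.88, 0.72], 'roll', np.float64(0.61), 'cur tool-y deg', np.float64(-47.42))
```

View pics/w2.png

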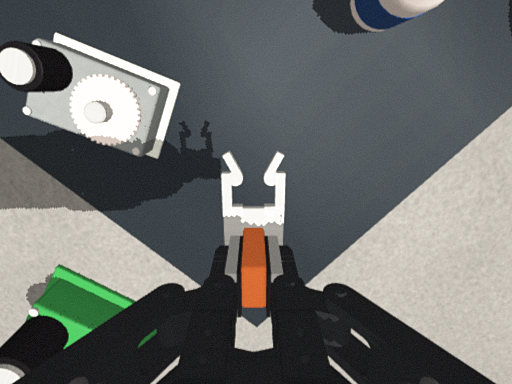

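Call:
apply_moves --moves '[[[20.5, -20, 0], 0.61], [[20.5, -20, 0], 0.61], [[20.5, -20, 0], 0.61], [[20.5, -20, 0], 0.61], [[20.5, -20, 0], 0.61], [[20.5, -20, 0], 0.61], [[20.5, -20, 0], 0.61], [[20.5, -20, 0], 0.61], [[20.5, -20, 0], 0.61], [[20.5, -20, 0], 0.61]]'

```text
clock: 5.2
tcp_pos: [0.5146, -0.0236, 0.207]
orientation: [3.134, 0.209, -0.004]
contact_force: [-0.4, -1.3, -0.2]
grip_width: 0.011
```

```bash
python3 - <<'E'
from h import *
f=load("wrist");T=f["T"];p=np.array([.49950,-.30889,.20774])
q=np.radians(-47.42);Y=np.array([np.cos(q),np.sin(q)]);X=np.array([-Y[1],Y[0]])
# nubs / arm tips at plane z = top of steel (TCP z -29.4+5 mm)
z=p[2]-.0244
c=hull(f,(205,140,100,130),lambda h:(h[...,2]>185)&(h[...,1]<40))
w=np.array([onz(f,*u,z)[:2]-p[:2] for u in c])*1e3
a,b=w@X,w@Y
print("fwd max",a.max(),"left/right edge",b.min(),b.max(),"mid",(b.min()+b.max())/2)
for lo,hi in((0,12),(12,20),(20,30),(30,40),(40,55)):
    k=(a>=lo)&(a<hi); print(lo,hi,b[k].min().round(1),b[k].max().round(1)) if k.any() else 0
g=grab("wrist");o=r.get_obs();print(o["tcp_pos"],o["orientation"],o["contact_force"],o["clock"],o["joints"])
cv2.imwrite("pics/w3.png",g["frame"])
E
```

```text
fwd max 52.026533116136385 left/right edge -16.644541901982198 17.540100395733543 mid 0.4477792468756725
0 12 -6.1 17.2
12 20 -16.6 17.4
20 30 -16.6 17.5
30 40 -16.6 17.4
40 55 -16.5 17.3
[ 0.51470321 -0.02468655  0.20730671] [ 3.13385044e+00  2.05952918e-01 -2.66509656e-03] [-0.01277512 -0.68556356 -0.73280121] 5.25 [-0.83361687  0.37870065  0.95924045  2.01621211 -0.38306004  0.93862174
 -1.11463558]
```

View pics/w3.png

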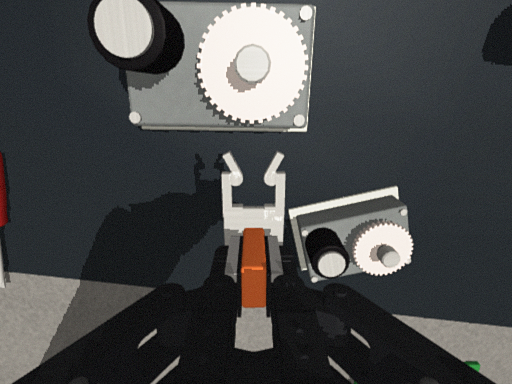

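```bash
python3 - <<'E'
from h import *
f=load("wrist");t=load("top");s=load("scene")
W=lambda v:(lambda h:(h[...,1]<60)&(h[...,2]>v))
gear=hull(f,(192,0,112,128),lambda h:(h[...,2]>222)&(h[...,1]<60)); e=cv2.fitEllipse(cv2.convexHull(gear.astype(np.float32)));print("gear px",e)
C,d=ray(f,*e[0]);K=f["intrinsics"]
for z in(.074,.084,.094):
    P=np.array([onz(f,*p,z)[:2] for p in gear]); (c,rr)=cv2.minEnclosingCircle((P*1e3).astype(np.float32)); k=cv2.fitEllipse(cv2.convexHull((P*1e3).astype(np.float32)));print(z,c,2*rr,k[0],k[1])
print("tri wrist-scene",tri(f,e[0],s,(275.74,243.55)),"wrist-top",tri(f,e[0],t,(263.26,130.12)))
for n,b in(("a",(126,110,18,16)),("b",(291,113,17,15)),("c",(297,4,17,18))):
    h=hull(f,b,W(190)); print(n,h.mean(0),onz(f,*h.mean(0),.062))
m=hull(f,(88,0,70,64),W(170));em=cv2.fitEllipse(cv2.convexHull(m.astype(np.float32)));print("motor",em,onz(f,*em[0],.123))
o=r.get_obs();Q=R.from_rotvec(o["orientation"]).as_matrix();print("tool yaw",np.degrees(np.arctan2(Q[1,0],Q[0,0])),"tilt",Q[:,2])
E
```

```text
gear px ((252.13134765625, 62.569942474365234), (111.25138854980469, 120.85476684570312), 178.60458374023438)
0.074 (613.6150512695312, -10.100226402282715) 90.26834106445312 (613.541015625, -9.792266845703125) (88.84214782714844, 90.2527084350586)
0.084 (613.0023803710938, -10.207076072692871) 86.80970001220703 (612.9271240234375, -9.853484153747559) (85.24266815185547, 86.86859893798828)
0.094 (612.3895263671875, -10.313884735107422) 83.35107421875 (612.3489990234375, -10.176902770996094) (82.44282531738281, 83.19312286376953)
tri wrist-scene (array([ 0.61505799, -0.01038679,  0.08622913]), np.float64(0.001260610034691446)) wrist-top (array([ 0.61574968, -0.00983258,  0.08112352]), np.float64(8.48427767855218e-05))
a [134.3442623  116.94877049] [0.55896381 0.08839838 0.062     ]
b [298.79360465 119.80717054] [ 0.57595373 -0.05704883  0.062     ]
c [305.60270701  12.38455414] [ 0.6595997  -0.04714269  0.062     ]
motor ((122.53875732421875, 24.989564895629883), (55.112396240234375, 65.77259063720703), 153.86305236816406) [0.62353977 0.07341439 0.123     ]
tool yaw 7.519963332613476 tilt [-0.0016292  -0.00109007 -0.99999808]
```

```bash
python3 - <<'E'
from h import *
print(go((.5425,-.0184,.130),97.0))
E
```

```text
('shift', [2.85, -0.27, 7.73], 'roll', np.float64(0.009), 'cur tool-y deg', np.float64(-82.48))
```

Call:
apply_moves --moves '[[[2.8, -0.3, 2], 0.01], [[2.8, -0.3, 4], 0.01], [[2.8, -0.3, 6], 0.01], [[2.8, -0.3, 7.7], 0.01], [[2.8, -0.3, 7.7], 0.01], [[2.8, -0.3, 7.7], 0.01], [[2.8, -0.3, 7.7], 0.01], [[2.8, -0.3, 7.7], 0.01]]'

```text
clock: 5.92
tcp_pos: [0.5435, -0.0176, 0.1322]
orientation: [-3.136, -0.191, -0.003]
contact_force: [-0.7, 0.2, -1.3]
grip_width: 0.0111
```

Call:
apply_moves --moves '[[[0, 0, 0], 0], [[0, 0, 0], 0], [[0, 0, 0], 0], [[0, 0, 0], 0]]'

```text
clock: 6.25
tcp_pos: [0.543, -0.0166, 0.1314]
orientation: [-3.135, -0.193, -0.001]
contact_force: [-0.4, -0.1, -0.1]
grip_width: 0.0109
```

```bash
python3 - <<'E'
from h import *
s=grab("scene");cv2.imwrite("pics/s2.png",cv2.resize(s["frame"][180:290,220:365],(800,607))[:600])
print(go((.5425,-.0184,.130),97.0),r.get_obs()["tcp_pos"],r.get_obs()["contact_force"])
E
```

```text
('shift', [-0.06, 0.17, 0.13], 'roll', np.float64(0.001), 'cur tool-y deg', np.float64(-82.95)) [ 0.54291962 -0.01664429  0.13127922] [ 0.41825757 -0.65555601 -0.41945255]
```

View pics/s2.png

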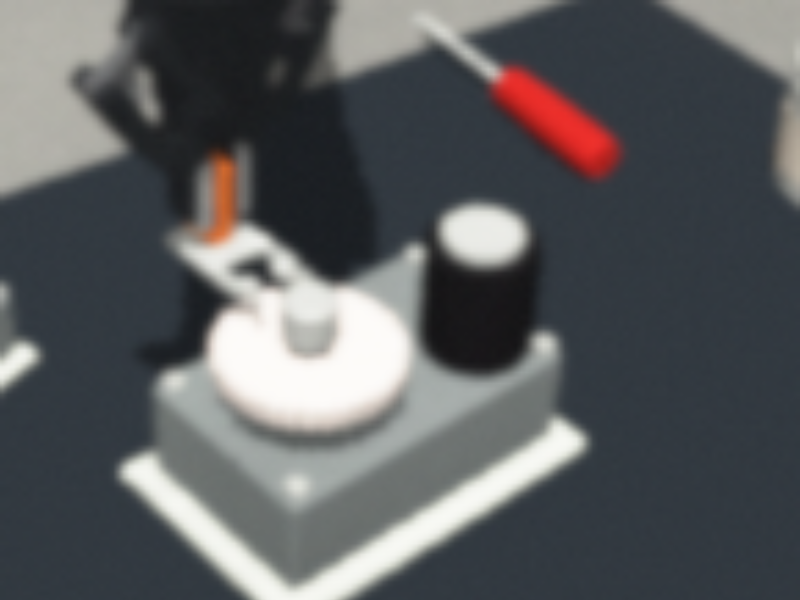

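Call:
apply_moves --moves '[[[0, 0.15, 0.3], 0], [[0, 0.15, 0.6], 0], [[0, 0.15, 0.9], 0], [[0, 0.15, 0.9], 0], [[0, 0.15, 0.9], 0], [[0, 0.15, 0.9], 0]]'

```text
clock: 6.8
tcp_pos: [0.543, -0.0184, 0.122]
orientation: [3.136, 0.193, -0.0]
contact_force: [0.5, 0.3, -0.3]
grip_width: 0.0112
```

Call:
apply_moves --moves '[[[0, 0, 0.1], 0], [[0, 0, 0.15], 0], [[0, 0, 0.15], 0], [[0, 0, 0.15], 0]]'

```text
clock: 7.13
tcp_pos: [0.543, -0.0183, 0.1206]
orientation: [-3.136, -0.193, 0.0]
contact_force: [0.0, -0.3, -0.8]
grip_width: 0.0109
```

Call:
apply_moves --moves '[[[0, 0, 0.1], 0], [[0, 0, 0.15], 0], [[0, 0, 0.15], 0], [[0, 0, 0.15], 0]]'

```text
clock: 7.47
tcp_pos: [0.543, -0.0183, 0.119]
orientation: [-3.136, -0.193, 0.0]
contact_force: [-0.4, 0.4, -0.5]
grip_width: 0.0108
```

Underside is at about 89.6 mm with no contact yet, so I continue down in 1 mm steps.

Call:
apply_moves --moves '[[[0, 0, 0.1], 0], [[0, 0, 0.1], 0], [[0, 0, 0.1], 0]]'

```text
clock: 7.72
tcp_pos: [0.543, -0.0183, 0.118]
orientation: [-3.136, -0.193, 0.0]
contact_force: [0.5, -0.4, -0.8]
grip_width: 0.0115
```

Call:
apply_moves --moves '[[[0, 0, 0.1], 0], [[0, 0, 0.1], 0], [[0, 0, 0.1], 0]]'

```text
clock: 7.97
tcp_pos: [0.5431, -0.0184, 0.1175]
orientation: [-3.135, -0.192, -0.0]
contact_force: [-1.5, -0.3, 5.1]
grip_width: 0.0113
```

Call:
apply_moves --moves '[[[0, 0, 0.1], 0], [[0, 0, 0.1], 0], [[0, 0, 0.1], 0]]'

```text
clock: 8.22
tcp_pos: [0.543, -0.0185, 0.1172]
orientation: [-3.134, -0.192, -0.0]
contact_force: [-6.0, 0.3, 15.1]
grip_width: 0.0109
```

Call:
apply_moves --moves '[[[0, 0, -0.27], 0], [[0, 0, -0.27], 0], [[0, 0, -0.27], 0], [[0, 0, -0.27], 0]]'

```text
clock: 8.55
tcp_pos: [0.5429, -0.0182, 0.1185]
orientation: [3.136, 0.193, -0.0]
contact_force: [0.1, -0.1, -1.1]
grip_width: 0.0108
```

Call:
apply_moves --moves '[[[0.4, 0, 0], 0], [[0.8, 0, 0], 0], [[1.2, 0, 0], 0], [[1.6, 0, 0], 0], [[1.6, 0, 0], 0], [[1.6, 0, 0], 0], [[1.6, 0, 0], 0]]'

```text
clock: 9.13
tcp_pos: [0.5588, -0.0164, 0.1187]
orientation: [3.136, 0.193, -0.001]
contact_force: [-0.3, -1.2, -2.0]
grip_width: 0.0108
```

```bash
python3 - <<'E'
from h import *
f=grab("wrist");o=r.get_obs();print(o["tcp_pos"],o["contact_force"],o["moment"],o["clock"])
s=grab("scene")
A=cv2.resize(f["frame"][60:260,150:350],(400,400));B=cv2.resize(s["frame"][205:275,240:310],(400,400),interpolation=cv2.INTER_CUBIC)
cv2.imwrite("pics/m1.png",np.hstack([A,B]))
E
```

```text
[ 0.55866526 -0.01643768  0.11868526] [ 0.32493649  0.06697024 -1.70714068] [-0.02974667  0.04102186  0.00883386] 9.1833
```

View pics/m1.png

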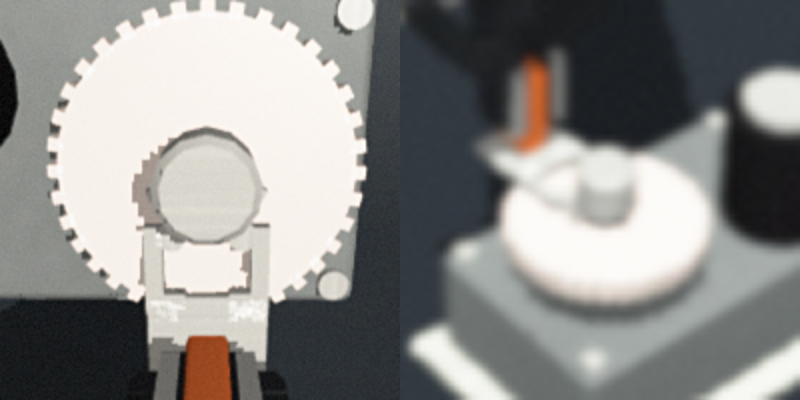

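The left half shows the arms already under the head, clip centre at (208,260) in line with head centre (208,185), and no force. Now I push in small steps.

Call:
apply_moves --moves '[[[0.2, 0, 0], 0], [[0.4, 0, 0], 0], [[0.6, 0, 0], 0], [[0.6, 0, 0], 0], [[0.6, 0, 0], 0]]'

```text
clock: 9.65
tcp_pos: [0.565, -0.0156, 0.1187]
orientation: [3.136, 0.193, 0.0]
contact_force: [-0.7, 0.0, -0.8]
grip_width: 0.0111
```

Call:
apply_moves --moves '[[[0.1, 0, 0], 0], [[0.2, 0, 0], 0], [[0.3, 0, 0], 0], [[0.3, 0, 0], 0], [[0.3, 0, 0], 0]]'

```text
clock: 10.07
tcp_pos: [0.5669, -0.0153, 0.1184]
orientation: [-3.136, -0.192, 0.003]
contact_force: [-3.5, -0.4, -0.7]
grip_width: 0.0114
```

Call:
apply_moves --moves '[[[0.1, 0, 0], 0], [[0.2, 0, 0], 0], [[0.3, 0, 0], 0], [[0.3, 0, 0], 0], [[0.3, 0, 0], 0]]'

```text
clock: 10.48
tcp_pos: [0.5695, -0.015, 0.1182]
orientation: [-3.135, -0.192, 0.004]
contact_force: [-5.8, -0.8, -1.7]
grip_width: 0.0108
```

Call:
apply_moves --moves '[[[0.1, 0, 0], 0], [[0.2, 0, 0], 0], [[0.2, 0, 0], 0], [[0.2, 0, 0], 0]]'

```text
clock: 10.82
tcp_pos: [0.5727, -0.0146, 0.1187]
orientation: [-3.136, -0.193, 0.0]
contact_force: [-3.5, 0.1, -1.5]
grip_width: 0.0109
```

Call:
apply_moves --moves '[[[0.1, 0, 0], 0], [[0.2, 0, 0], 0], [[0.2, 0, 0], 0], [[0.2, 0, 0], 0]]'

```text
clock: 11.15
tcp_pos: [0.5757, -0.0142, 0.1191]
orientation: [3.136, 0.193, 0.003]
contact_force: [-0.3, 0.3, -0.3]
grip_width: 0.0114
```

Call:
apply_moves --moves '[[[0.1, 0, 0], 0], [[0.2, 0, 0], 0], [[0.2, 0, 0], 0], [[0.2, 0, 0], 0]]'

```text
clock: 11.48
tcp_pos: [0.5774, -0.014, 0.119]
orientation: [3.136, 0.193, 0.002]
contact_force: [-0.4, 1.0, -0.3]
grip_width: 0.0111
```

Call:
apply_moves --moves '[[[0.1, 0, 0], 0], [[0.2, 0, 0], 0], [[0.3, 0, 0], 0], [[0.3, 0, 0], 0], [[0.3, 0, 0], 0]]'

```text
clock: 11.9
tcp_pos: [0.5802, -0.0136, 0.1189]
orientation: [3.136, 0.193, 0.001]
contact_force: [1.0, 0.2, -1.5]
grip_width: 0.0112
```

Call:
apply_moves --moves '[[[0.1, 0, 0], 0], [[0.2, 0, 0], 0], [[0.2, 0, 0], 0], [[0.2, 0, 0], 0]]'

```text
clock: 12.23
tcp_pos: [0.5821, -0.0135, 0.1189]
orientation: [3.136, 0.193, 0.001]
contact_force: [1.2, -0.3, -0.7]
grip_width: 0.0112
```

Call:
apply_moves --moves '[[[0.1, 0, 0], 0], [[0.15, 0, 0], 0], [[0.15, 0, 0], 0], [[0.15, 0, 0], 0]]'

```text
clock: 12.57
tcp_pos: [0.5832, -0.0133, 0.1188]
orientation: [-3.136, -0.193, -0.0]
contact_force: [0.1, -0.3, -0.3]
grip_width: 0.0111
```

Call:
apply_moves --moves '[[[0.1, 0, 0], 0], [[0.1, 0, 0], 0], [[0.1, 0, 0], 0]]'

```text
clock: 12.82
tcp_pos: [0.5835, -0.0133, 0.1186]
orientation: [-3.135, -0.192, 0.002]
contact_force: [-3.5, -0.6, 1.6]
grip_width: 0.0113
```

Call:
apply_moves --moves '[[[0.1, 0, 0], 0], [[0.1, 0, 0], 0], [[0.1, 0, 0], 0]]'

```text
clock: 13.07
tcp_pos: [0.5837, -0.0133, 0.1184]
orientation: [-3.135, -0.192, 0.005]
contact_force: [-6.2, -0.1, 3.8]
grip_width: 0.0114
```

Steep rise at TCP x = 0.5835, against an expected 0.584 for home. I relax the push, then look before letting go.

Call:
apply_moves --moves '[[[-0.12, 0, 0], 0], [[-0.12, 0, 0], 0], [[-0.12, 0, 0], 0]]'

```text
clock: 13.32
tcp_pos: [0.5835, -0.0134, 0.1185]
orientation: [3.136, 0.193, -0.001]
contact_force: [-3.8, -0.5, -1.1]
grip_width: 0.0109
```

```bash
python3 - <<'E'
from h import *
f=grab("wrist");o=r.get_obs();print(o["tcp_pos"],o["contact_force"],o["clock"])
s=grab("scene")
A=cv2.resize(f["frame"][60:260,150:350],(400,400));B=cv2.resize(s["frame"][205:275,240:310],(400,400),interpolation=cv2.INTER_CUBIC)
cv2.imwrite("pics/m2.png",np.hstack([A,B]))
E
```

```text
[ 0.5834867  -0.01333003  0.11849498] [-2.17356312 -0.89872787 -1.30790702] 13.3667
```

View pics/m2.png

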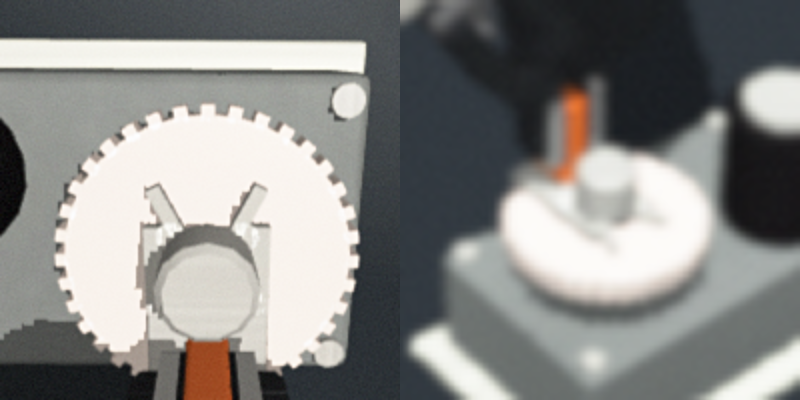

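Left crop: both arm tips at (155,190) and (260,190) stand out symmetrically past the head at (208,290), and the clip lies flat on the gear. I open the gripper and retract upward.

Call:
apply_moves --moves '[[[0, 0, 0], 0], [[0, 0, 0], 0], [[0, 0, 0], 0], [[0, 0, 0], 0], [[0, 0, 0], 0], [[0, 0, 0], 0]]' --claw 0.5

```text
clock: 13.92
tcp_pos: [0.5843, -0.0132, 0.1189]
orientation: [3.136, 0.193, 0.001]
contact_force: [0.2, -1.0, 0.2]
grip_width: 0.043
```

Call:
apply_moves --moves '[[[0, 0, -1], 0], [[0, 0, -3], 0], [[0, 0, -6], 0], [[0, 0, -9], 0], [[-4, 0, -12], 0], [[-8, 0, -14], 0], [[-8, 0, -14], 0], [[-8, 0, -14], 0], [[-8, 0, -14], 0]]'

```text
clock: 14.67
tcp_pos: [0.5049, -0.0226, 0.2596]
orientation: [-3.134, -0.193, -0.003]
contact_force: [1.0, 0.8, 0.6]
grip_width: 0.0428
```

```bash
python3 - <<'E'
from h import *
f=grab("wrist");o=r.get_obs();print(o["tcp_pos"],o["contact_force"],o["clock"],o["grip_width"])
O=lambda h:(abs(h[...,0]-11)<9)&(h[...,1]>120)&(h[...,2]>90)
c=hull(f,(0,0,512,384),O);print("tab rect @top z 134",cv2.minAreaRect(np.array([onz(f,*p,.134)[:2]*1e3 for p in c],np.float32)))
s=grab("scene");cv2.polylines(f["frame"],[],True,0)
B=cv2.resize(s["frame"][195:285,240:330],(288,384),interpolation=cv2.INTER_CUBIC)
cv2.imwrite("pics/m3.png",np.hstack([f["frame"],B]))
E
```

```text
[ 0.50528135 -0.02237742  0.25917962] [0.83670527 0.67104076 0.15005849] 14.7167 0.042989934432577495
tab rect @top z 134 ((581.0070190429688, -14.020666122436523), (21.892868041992188, 12.09887409210205), 7.0574846267700195)
```

View pics/m3.png

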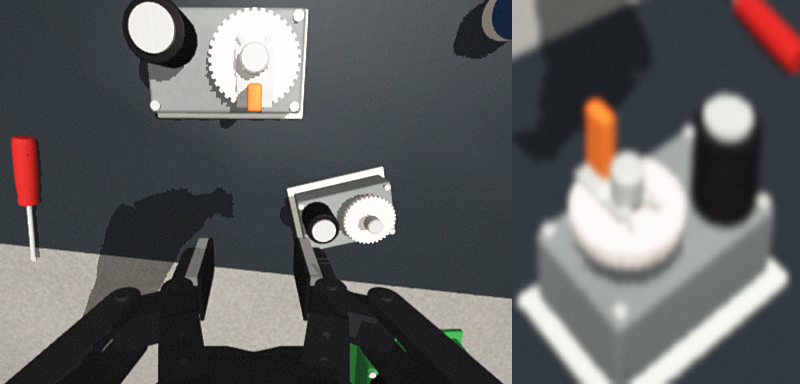

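```bash
python3 - <<'E'
from h import *
f=load("wrist")
I=cv2.cvtColor(f["frame"],cv2.COLOR_BGR2GRAY)
w=cv2.resize(I[30:80,225:285],None,fx=6,fy=6,interpolation=cv2.INTER_CUBIC)
c=cv2.HoughCircles(cv2.medianBlur(w,5),cv2.HOUGH_GRADIENT,1,100,param1=80,param2=20,minRadius=70,maxRadius=110)
for x,y,q in c[0]:
    u=(x+.5)/6-.5+225,(y+.5)/6-.5+30; P=onz(f,*u,.115)*1e3; print("head",u,q/6,P)
    b=np.array([581.0,-14.0])+31*np.array([np.cos(np.radians(7.06)),np.sin(np.radians(7.06))]); print("bore",b,"diff",b-P[:2])
E
```

```text
head (np.float32(254.16667), np.float32(58.166664)) 12.95 [611.76438604 -10.33001986 115.        ]
bore [611.76495757 -10.18983128] diff [0.00057153 0.14018858]
```

```bash
python3 -c "
from h import *
print(r.hand_in(), r.get_obs()['clock'])"
```

```text
the job is handed in; nothing more can be done
the job is handed in; nothing more can be done
```

The clip is snapped home in the spindle groove of the large grey drive and released, and I handed the job in at about 14.7 s of the 61 s allowed. No verdict was reported.

- **Gear height:** I picked the clip up by its orange tab and lowered it onto the gear until it touched. That put the real gear face at about 88 mm, 4 mm above nominal.
- **Push:** I raised it about 1 mm and pushed it in along the drive's +x in small steps. The largest push I read was about 6 N. The resistance fell to nothing, then rose steeply at TCP x = 0.5835 m, where I expected 0.584 m for home.
- **Last checks:** After release, the wrist view put the clip's bore within about 0.2 mm of the spindle head's centre. The clip was lined up with the drive, and its tab showed at the right size. The gripper was clear, with under 1.5 N on the force reading.
- **Bystanders:** I never went near the bottle, tin or screwdriver. I did not measure their positions again at the end.

**What disagreed:**
- The push peak I read was below the stated 8 to 16 N. I only read force at the end of each call, so the true peak probably fell between readings.
- The touch search reached 15 N vertically, against the 35 N limit.
- Camera estimates of the gear height ranged from 81 to 86 mm, so I used the touch result instead.

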